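# Oil a telescopic bench lamp, then raise and hold it

### The job

The little telescopic bench lamp is due some oil before it is raised: with the lamp still all the way down, press the red nozzle cap of the blue spray bottle fully down to give it a shot and let the cap spring up again. Then squeeze in the orange button on the lamp head, pull the head straight up past the first stop to the second stop, fully up, and finish while still holding it there, since nothing else keeps it up. Do not shove or tip the tape roll, the yellow box or the green tin.

Things in the scene. Friction and masses are not known exactly. Their poses are not given: they have to be found in the camera images.
- lamp_post: Telescopic bench lamp with all it carries, bolted to the table. Origin: centre of its underside on the table; z up. Round dark foot 104 mm across, 18 mm high; grey outer tube 28 mm across with a black collar 35 mm across, top 126 mm above the table; above it the black lamp head (see head_top) with the round orange button in the middle of its -x face and a plain rubber pad on its +x face.
- stem (a joint): Height of the lamp head in m: 0 fully down, 0.045 first stop, 0.09 second stop, the hard upper end. Slides straight up. At 0 and at 0.045 a catch locks it both ways whenever the button is out; with the button in it slides freely. At the second stop there is no catch: let go and the head (0.18 to 0.38 kg) drops.
- button (a joint): How far the orange button is pressed, in m: 0 out, 0.006 fully in; the catch is free above about 0.004. Sprung: 1 N to start, 4 N fully in. Pressed along the post's +x and riding up with the head.
- button_face (a point): Centre of the outer face of the orange button, 22 mm across; 22 mm from the post's axis to its -x side and 156 mm above the table when the head is down and the button is out; moves with both.
- head_top (a point): Centre of the top of the black lamp head, on the post's axis, 176 mm above the table when down; rises with it. The head is 30 mm in the post's x, 64 in y, 44 high, white windows on its y ends. Grasp it from above, fingers closing along the post's x over button and pad, 20 mm below this top: 37 mm wide with the button out, 31 in, so the grip presses the button.
- spray_bottle: Blue spray bottle with a white label band, 54 mm across, clamped in a round foot 80 mm across that is bolted to the table 120 to 160 mm to the -y side of the lamp post. Origin: centre of its underside on the table; z up; the spray hole looks along its +y, to the lamp.
- nozzle (a joint): How far the red nozzle cap is pressed down, in m: 0 up, 0.006 fully down. Sprung: 1.2 N to start, 5 N fully down; it comes up by itself.
- nozzle_top (a point): Centre of the flat top of the red nozzle cap, 30 mm across (flat over 27 mm), 150 mm above the table when up. Press it straight down with closed fingertips.
- tape_roll: Bystander: roll of beige tape lying flat, 104 mm across, 25 mm high, 0.12 to 0.17 m to the +x side of the lamp post. Origin: centre of its underside. Leave it alone.
- yellow_box: Bystander: small yellow and black carton, closed, 70 x 62 mm, 68 mm high, 0.13 to 0.17 m to the +y side of the lamp post. Origin: centre of its underside; z up. Leave it alone.
- green_tin: Bystander: round green tin with a grey lid, 68 mm across, 42 mm high, on the -x, +y side of the lamp post. Origin: centre of its underside; z up. Leave it alone.

How it is judged (in metres and radians):
On the way, in this order (a step that is already met when the one before it is completed fails the run):
1. the nozzle cap is pressed fully down with the lamp still down (value of joint nozzle above 0.0045 m and value of joint stem below 0.005 m), for 0.05 s.
2. the nozzle cap has sprung up again, with the lamp still down (value of joint nozzle below 0.001 m and value of joint stem below 0.005 m), for 0.1 s.
3. with the button in, the head is pulled up past the first stop (value of joint stem above 0.055 m and value of joint button above 0.0035 m), for 0.05 s.
At the end, for the whole second after the job is handed in: The fingers grip the lamp (over 3 N) with the button in (over 0.0035) and hold its head at the second stop (stem over 0.085); the nozzle cap is up (under 0.001); tape roll, yellow box and green tin are within 30 mm of where they were and upright within 0.2 rad (value of joint stem above 0.085 m and value of joint button above 0.0035 m and contact force between the fingers and lamp_post above 3 N and value of joint nozzle below 0.001 m and distance of each of tape_roll, yellow_box, green_tin from where it was at the start of the episode below 0.03 m and angle between each of tape_roll, yellow_box, green_tin's own z axis and vertical below 0.2 rad); the arm keeps its last pose, push and grip.
It fails at once if the tape roll is shoved by more than 30 mm or tipped (distance of tape_roll from where it was at the start of the episode above 0.03 m or angle between tape_roll's own z axis and vertical above 0.4 rad).
It fails at once if the yellow box is shoved by more than 30 mm or tipped (distance of yellow_box from where it was at the start of the episode above 0.03 m or angle between yellow_box's own z axis and vertical above 0.4 rad).
It fails at once if the green tin is shoved by more than 30 mm or tipped (distance of green_tin from where it was at the start of the episode above 0.03 m or angle between green_tin's own z axis and vertical above 0.4 rad).
It also fails if it takes over 35 s, if anything falls off the work surface, if the arm or the gripper's body presses on something with over 40 N, if the wrist force passes 120 N, or if a joint passes its speed limit or range.

### The arm

A 6-joint arm with a two-finger parallel gripper is mounted at the origin on a cart in front of the work surface, level with it; the furniture and walls round the work are solid. World frame = base frame: x ahead of the robot, y to its left, z up, the work surface at z = 0. Lengths are in m, angles in degrees, forces in N, time in s.
With the tool pointing down it reaches from about 0.275 to 0.775 m from the base axis. Payload 14.6 kg.
Tool frame: the origin (TCP) lies between the finger pads; the fingertips stand manip.tcp_to_tips ahead of it and the grasp point (between the pads) lies 6 mm ahead of it (manip.tcp_to_tips is the distance from the TCP to the fingertips, in m); z points along the fingers, y is the line along which they close (so a half turn about z gives the same grasp; the last joint's range is limited). The gripper opens to 85 mm and grips with 20 to 120 N. Pads are 22 mm wide; open, the fingers measure 114 mm over their backs; the gripper's body (76 mm by 85 mm) begins 54 mm behind the grasp point. The pads swing forward as they close: fully open they stand 13 mm farther back than shut.
Start: joints at [66.618, 15.075, -2.767, 72.158, 0, 81.102], TCP at [0.131, 0.508, 0.229] pointing down, gripper open.
Joint ranges: [-151.79, 151.79], [-50.71, 97.33], [-67.44, 78.34], [-121.81, 120.89], [-77.56, 73.72], [-180, 180]. Speed limits (degrees/s): [108.29, 108.29, 147.25, 159.86, 180, 180].

### API

Orientations are given as a 3x3 rotation matrix whose columns are the frame's x, y, z axes.
In Python, from station import manip gives the robot as it stands.
- The arm moves only by the shell command python3 inch.py [FORCE], which reads ROWS from standard input. ROWS is one flat JSON list of numbers that holds 1 to 5 rows one after another, with no inner brackets; each row has 7 numbers: dx, dy, dz in fractions of the full range, 1 being 80 cm, then a rotation vector rx, ry, rz in parts of the range, where 1.0 means 120 degrees, then the finger opening in m; each row is the pose to reach, as a shift and turn from the pose commanded when the command began, along the tool's axes at that moment; what a row does not reach only later rows make up. A row lasts 1/12 s, in which the tool goes at most 0.0417 m and 7.16 degrees, less where a joint would pass 70% of its speed; a pose out of reach is approached as far as the arm can. The fingers move at their own pace and stop on an object; FORCE is the grip in N (left out, the last holds). Time passes only in rows, so rows that do not move let the fingers close. It prints the time, the measured TCP pose, the force, the opening and the grip force at its end. A shift or turn number past 1, either way, is cut back to 1. Input that does not fit is refused with a message, and nothing moves.
- manip.state(): the state, without advancing time (a new reading comes with each control period).
- manip.get_image(name): name is "scene" or "top" or "wrist"; returns the picture (480x640x3 uint8, red, green, blue); there is no depth.
- manip.camera_model(name): a dict with "fx", "fy", "cx", "cy" (pixels), "k1" (the pictures are not rectified: a ray, as slopes to the right and down, at radius r is drawn at 1 + k1 r^2 times it, then the intrinsics apply), "R" (3x3) and "t" (3): a world point X has camera coordinates R X + t. Camera axes: x right, y down, z forward; pixel columns grow to the right and rows downward; lengths in m; the calibration is good to about 2 mm. A picture is of the moment at which its call begins: read the wrist's pose just before it. camera_model takes no time and is no camera call; for the wrist camera it gives the pose at the moment of the call.
- manip.hand_in(): hands the job in; it is judged then, once.
The state is a dict: "t": time; "joints": joint angles; "joint_velocities": joint speeds; "tau": joint torques, N m; "eef_pos": TCP position; "ee_rot": TCP orientation; "force": force on the tool from outside, world axes, zero at the start; "ft_torque": the same for the moment, N m; "grip_width": finger opening in m; "finger_force": force on a finger pad.
Only numpy, scipy, OpenCV 4.12 (cv2) and the standard library are available. Lean on these libraries where they do the work, as an engineer would, in place of code of your own. Each camera call takes 0.05 s, during which the arm holds its last target. There are 200 camera calls.

## Working session

There is one attempt and no reset: what is moved stays moved. The work goes in short steps, Python scripts to look and compute and a shell command to move; the robot and the scene stay as the last step left them, time stands still between calls to the robot, and variables do not carry over. Pictures are saved under pics/ and viewed, at most 12 in all, crops included, and the job is handed in when it is done.

```bash
ls; mkdir -p pics
python3 - <<'E'
from station import manip
import cv2
s=manip.state();print(s['t'],s['eef_pos'],s['ee_rot'],s['grip_width'],manip.tcp_to_tips)
for n in("scene","top"):
    cv2.imwrite(f'pics/{n}0.png',manip.get_image(n)[:,:,::-1])
    print(n,manip.camera_model(n))
E
```

```text
inch.py
pics
station.py
0.0 [0.13123358 0.50804949 0.22813394] [[-9.68204637e-01  2.50159208e-01 -3.89498108e-04]
 [ 2.50159475e-01  9.68204162e-01 -9.68520054e-04]
 [ 1.34829479e-04 -1.03516225e-03 -9.99999455e-01]] 0.0855930738184666 0.025
scene {'fx': 518.9318425257904, 'fy': 518.9318425257904, 'cx': 318.3362330708651, 'cy': 241.16589926570938, 'k1': -0.15027929465794995, 'R': array([[ 0.77727048, -0.62909644, -0.00939539],
       [-0.33595482, -0.40236529, -0.85160821],
       [ 0.53196332,  0.66508634, -0.52409464]]), 't': array([-0.36562501,  0.36176292,  0.49875203])}
top {'fx': 516.6034694844723, 'fy': 516.6034694844723, 'cx': 315.7593033431364, 'cy': 245.03218707596875, 'k1': 0.038919448531711164, 'R': array([[-0.02922272, -0.99956329,  0.00438929],
       [-0.98614699,  0.02811264, -0.16347416],
       [ 0.16327938, -0.00910564, -0.98653785]]), 't': array([0.19763899, 0.5920702 , 1.01129995])}
```

View pics/top0.png

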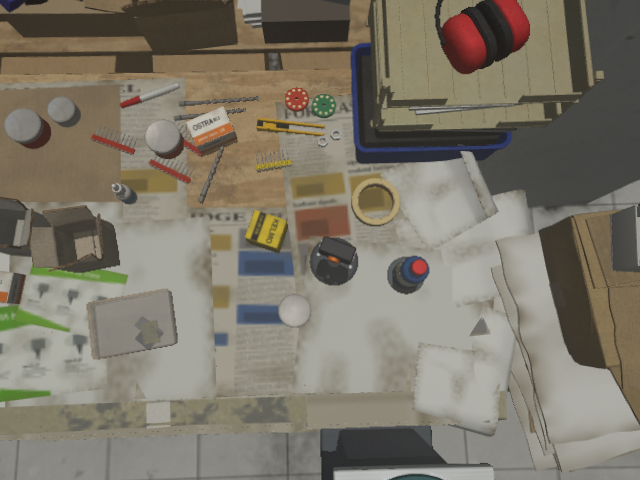

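View pics/scene0.png

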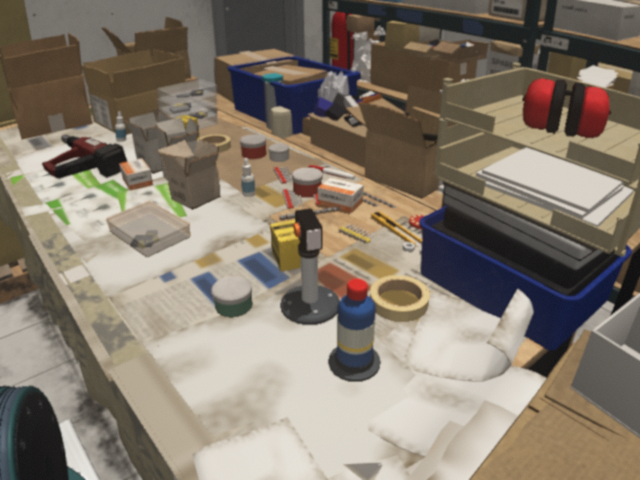

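The top view shows the lamp head around (336,249), red cap (420,267), tape (375,201), box (266,230) and tin (294,311). In the scene view the head is around (308,232) and the cap around (357,290). I'll enlarge both.

Run:
```python
import cv2,numpy as np
a=cv2.imread('pics/top0.png')[225:305,295:455]; b=cv2.imread('pics/scene0.png')[200:320,270:390]
cv2.imwrite('pics/c1.png',np.vstack([cv2.resize(a,None,fx=5,fy=5,interpolation=2)]))
cv2.imwrite('pics/c2.png',cv2.resize(b,None,fx=5,fy=5,interpolation=2))
```

```text
(no output)
```

View pics/c1.png

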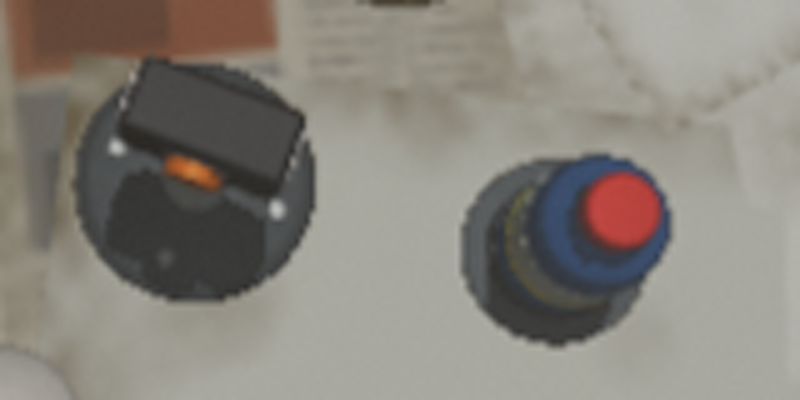

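View pics/c2.png

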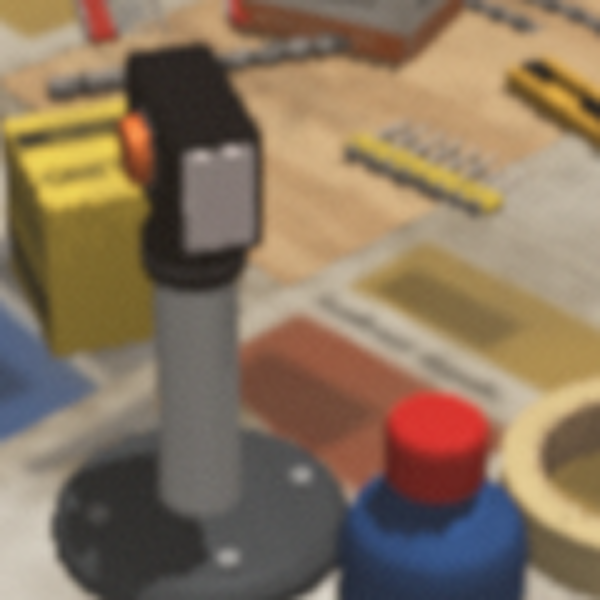

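Top crop: head-top corners are about (148,60), (303,117), (280,178), (124,120), and the cap centre is about (624,210). Scene crop: cap-top centre is about (438,422), and head-top corners are about (129,55), (209,46), (261,135), (183,150).

```bash
cat > h.py <<'E'
import numpy as np,cv2
from station import manip
def ray(c,uv):
    K=np.array([[c['fx'],0,c['cx']],[0,c['fy'],c['cy']],[0,0,1]])
    p=cv2.undistortPoints(np.array([[uv]],float),K,np.array([c['k1'],0,0,0,0.]))[0,0]
    R=np.array(c['R']);return -R.T@c['t'],R.T@[p[0],p[1],1]
def atz(c,uv,z):
    o,d=ray(c,uv);return o+d*(z-o[2])/d[2]
E
python3 - <<'E'
from h import *
T=manip.camera_model('top');S=manip.camera_model('scene')
f=lambda p:((p[0]+.5)/5+295-.5,(p[1]+.5)/5+225-.5)
g=lambda p:((p[0]+.5)/5+270-.5,(p[1]+.5)/5+200-.5)
for nm,c,h,ps,cap,b in(('top',T,f,[(148,60),(303,117),(280,178),(124,120)],(624,210),None),('scene',S,g,[(129,55),(209,46),(261,135),(183,150)],(438,422),None)):
    q=np.array([atz(c,h(p),.176) for p in ps]);print(nm,q.round(3).tolist(),'head',q.mean(0),'sides',np.linalg.norm(q-np.roll(q,1,0),axis=1).round(4))
    e=(q[1]-q[0]+q[2]-q[3]) if nm=='top' else (q[2]-q[1]+q[3]-q[0]);print('long axis deg',np.degrees(np.arctan2(e[1],e[0])))
    print('cap',atz(c,h(cap),.15))
print('foot lamp',atz(T,f((195,182)),.018),'foot bottle edges',atz(T,f((462,250)),.01), atz(T,f((555,345)),.01))
for n,p,z in(('tape',(375,201),.025),('box',(268,226),.068),('tin',(294,311),.042)):print(n,atz(T,p,z))
print(manip.state()['joints'])
E
```

```text
top [[0.591, 0.166, 0.176], [0.569, 0.111, 0.176], [0.547, 0.12, 0.176], [0.57, 0.175, 0.176]] head [0.5692786  0.14304552 0.176     ] sides [0.0236 0.0595 0.0237 0.0597]
long axis deg -112.21209995164205
cap [ 0.53511435 -0.00777488  0.15      ]
scene [[0.567, 0.174, 0.176], [0.59, 0.163, 0.176], [0.567, 0.108, 0.176], [0.543, 0.116, 0.176]] head [0.56653545 0.1401514  0.176     ] sides [0.0628 0.026  0.0594 0.0248]
long axis deg -112.51357207506287
cap [ 0.53357292 -0.00754803  0.15      ]
foot lamp [0.56749954 0.14373362 0.018     ] foot bottle edges [0.5365072  0.03200856 0.01      ] [ 0.49556123 -0.00475095  0.01      ]
tape [0.69264876 0.05157391 0.025     ]
box [0.636031   0.27609416 0.068     ]
tin [0.46488052 0.22826733 0.042     ]
[ 6.66177539e+01  1.50968070e+01 -2.79995965e+00  7.21583200e+01
 -1.00128125e-03  8.11031681e+01]
```

```bash
cat >> h.py <<'E'
from scipy.spatial.transform import Rotation as Ro
def go(p,yaw):
    s=manip.state();R=np.array(s['ee_rot']);a=np.radians(yaw)
    y=np.array([np.cos(a),np.sin(a),0]);z=np.array([0,0,-1.]);G=np.c_[np.cross(y,z),y,z]
    print((R.T@(np.array(p)-s['eef_pos'])).round(4),Ro.from_matrix(R.T@G).as_rotvec(degrees=True).round(1),'j',np.round(s['joints'],0))
E
python3 -c "
from h import *
go([.5345,-.0077,.2],-22.4)"
```

```text
[-0.5195 -0.3985  0.0285] [-0.   0.  97.9] j [67. 15. -3. 72. -0. 81.]
```

The rows are not in the units I measure in: shifts go in shares of 80 cm and turns go in shares of 120 degrees. I convert before sending: -0.52 m / 0.8 = -0.65, -0.4 m / 0.8 = -0.5, 98 degrees / 120 = 0.8167.

```bash
echo '[-0.65,-0.5,0,0,0,0.8167,0,-0.65,-0.5,0,0,0,0.8167,0,-0.65,-0.5,0,0,0,0.8167,0,-0.65,-0.5,0,0,0,0.8167,0,-0.65,-0.5,0,0,0,0.8167,0]' | python3 inch.py 30; python3 -c "
from h import *
go([.5345,-.0077,.2],-22.4)"
```

```text
t: 0.52
eef_pos: [0.2598, 0.3423, 0.2284]
ee_rot: [[-0.635, 0.773, -0.0], [0.773, 0.635, -0.0], [-0.0, -0.0, -1.0]]
force: [1.6, 0.8, -0.2]
grip_width: 0.0257
finger_force: 0.0
[-0.4448 -0.0099  0.0284] [-0.   0.  61.8] j [ 42.   6. -15.  69.  -0.  93.]
```

To row units: -0.44 m / 0.8 = -0.55, -0.01 m / 0.8 = -0.0125, 62 degrees / 120 = 0.5167.

```bash
echo '[-0.55,-0.0125,0,0,0,0.5167,0,-0.55,-0.0125,0,0,0,0.5167,0,-0.55,-0.0125,0,0,0,0.5167,0,-0.55,-0.0125,0,0,0,0.5167,0,-0.55,-0.0125,0,0,0,0.5167,0]' | python3 inch.py; python3 -c "
from h import *
go([.5345,-.0077,.2],-22.4)"
```

```text
t: 0.93
eef_pos: [0.3895, 0.1788, 0.2286]
ee_rot: [[-0.062, 0.998, 0.0], [0.998, 0.062, 0.0], [0.0, 0.0, -1.0]]
force: [1.3, 1.4, 1.2]
grip_width: 0.0001
finger_force: 0.0
[-0.1951  0.1332  0.0286] [ 0.  -0.  25.9] j [ 14.   6. -15.  69.   0. 100.]
```

To row units: -0.195 m / 0.8 = -0.2438, 0.133 m / 0.8 = 0.1663, 26 degrees / 120 = 0.2167.

```bash
echo '[-0.2438,0.1663,0,0,0,0.2167,0,-0.2438,0.1663,0,0,0,0.2167,0,-0.2438,0.1663,0,0,0,0.2167,0,-0.2438,0.1663,0,0,0,0.2167,0,-0.2438,0.1663,0.025,0,0,0.2167,0]' | python3 inch.py;echo '[0,0,0,0,0,0,0,0,0,0,0,0,0,0]' | python3 inch.py; python3 -c "
from h import *
go([.5345,-.0077,.2],-22.4)
for n in('wrist','top'):
    cv2.imwrite(f'pics/{n}1.png',manip.get_image(n)[:,:,::-1])"
```

```text
t: 1.35
eef_pos: [0.5183, 0.016, 0.2182]
ee_rot: [[0.382, 0.924, 0.002], [0.924, -0.382, -0.0], [0.001, 0.002, -1.0]]
force: [1.1, 1.6, -0.4]
grip_width: 0.0
finger_force: 0.0
t: 1.52
eef_pos: [0.517, 0.0168, 0.2158]
ee_rot: [[0.379, 0.925, -0.002], [0.925, -0.379, 0.0], [-0.001, -0.002, -1.0]]
force: [0.5, -0.0, -0.5]
grip_width: 0.0001
finger_force: 0.0
[-0.016   0.0255  0.0158] [-0.1  0.   0.1] j [ -7.  15.  -5.  70.  -0. 105.]
```

View pics/wrist1.png

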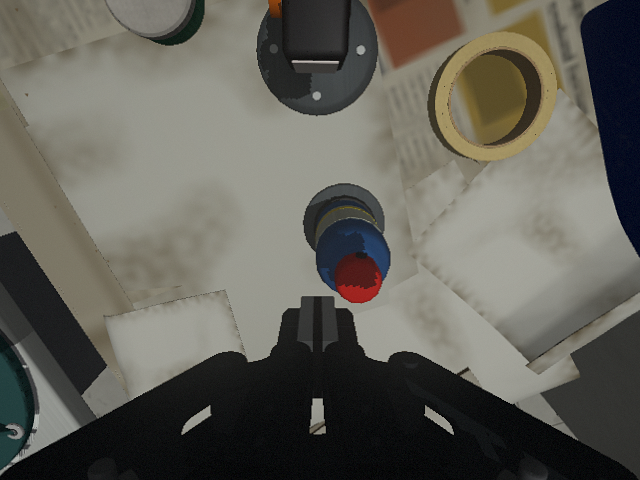

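The wrist view shows the red cap top at about (360,279), just beyond the closed fingertips at (318,300). I'll check that against the estimate.

```bash
python3 -c "
from h import *
print(atz(manip.camera_model('wrist'),(360,279),.15))
go([.5345,-.0077,.182],-22.4)"
```

```text
[ 0.53532376 -0.00226683  0.15      ]
[-0.0175  0.027   0.0348] [-0.1  0.   0.3] j [ -7.  14.  -5.  70.   0. 105.]
```

To row units: 0.03 m / 0.8 = 0.0375, 0.0265 m / 0.8 = 0.0331.

```bash
echo '[-0.02,0.0331,0,0,0,0,0,-0.02,0.0331,0.0375,0,0,0,0,-0.02,0.0331,0.0375,0,0,0,0,-0.02,0.0331,0.0375,0,0,0,0]' | python3 inch.py; python3 -c "
from h import *
go([.5348,-.006,.1685],-22.4)"
```

```text
t: 1.95
eef_pos: [0.5337, -0.0053, 0.1868]
ee_rot: [[0.375, 0.927, -0.003], [0.927, -0.375, 0.001], [-0.0, -0.003, -1.0]]
force: [-0.3, -0.3, -0.2]
grip_width: -0.0001
finger_force: 0.0
[-0.0002  0.0013  0.0183] [-0.1  0.   0.4] j [ -9.  17.  -7.  67.   0. 103.]
```

To row units: 0.0185 m / 0.8 = 0.0231, 0.016 m / 0.8 = 0.02.

```bash
echo '[0,0.0013,0.0075,0,0,0,0,0,0.0013,0.015,0,0,0,0,0,0.0013,0.02,0,0,0,0,0,0.0013,0.0231,0,0,0,0,0,0.0013,0.0231,0,0,0,0]' | python3 inch.py; echo '[0,0,0,0,0,0,0,0,0,0,0,0,0,0]' | python3 inch.py
```

```text
t: 2.37
eef_pos: [0.5358, -0.0066, 0.1682]
ee_rot: [[0.376, 0.927, -0.001], [0.927, -0.376, 0.0], [-0.0, -0.001, -1.0]]
force: [1.0, 1.1, -0.4]
grip_width: -0.0
finger_force: 0.0
t: 2.53
eef_pos: [0.5362, -0.0069, 0.1688]
ee_rot: [[0.376, 0.926, 0.0], [0.926, -0.376, -0.0], [0.0, 0.0, -1.0]]
force: [0.1, -0.5, 0.3]
grip_width: 0.0002
finger_force: 0.0
```

No 5 N reaction yet, so I'll look before pressing on.

```bash
python3 -c "
from h import *
w=manip.get_image('wrist')[220:340,240:440];s=manip.get_image('scene')[230:350,260:460]
cv2.imwrite('pics/p2.png',cv2.resize(np.vstack([w,s])[:,:,::-1],None,fx=2.5,fy=2.5,interpolation=2))"
```

```text
(no output)
```

View pics/p2.png

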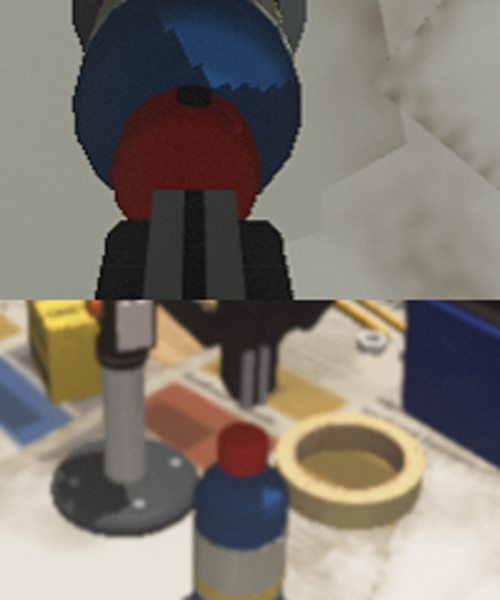

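The crop shows the closed tips in scene pixels at about (362,272), above and slightly right of the cap top at about (357,284). I'll compare that with the projection of the nominal tip.

```bash
python3 -c "
from h import *
s=manip.state();p=np.array(s['eef_pos']);R=np.array(s['ee_rot'])
def pj(n,X):
    c=manip.camera_model(n);K=np.array([[c['fx'],0,c['cx']],[0,c['fy'],c['cy']],[0,0,1]])
    return cv2.projectPoints(np.array([X]),cv2.Rodrigues(np.array(c['R']))[0],np.array(c['t']),K,np.array([c['k1'],0,0,0,0.]))[0].ravel().round(1)
print(s['force'],p)
for d in(0,.01,.025):
  for n in('scene','wrist'):print(d,n,pj(n,p+R[:,2]*d))
for n in('scene','wrist'):print('cap',n,pj(n,[.5345,-.0077,.15]))
"
```

```text
[-0.44553489 -0.84758028  0.3338366 ] [ 0.53620647 -0.00689182  0.16875715]
0 scene [358.8 271.7]
0 wrist [318.  313.1]
0.01 scene [358.5 277.8]
0.01 wrist [317.9 302.7]
0.025 scene [358.2 286.7]
0.025 wrist [317.9 289.1]
cap scene [357.8 283.8]
cap wrist [315.2 297.2]
```

```bash
python3 -c "
from h import *
R=np.array(manip.state()['ee_rot']);p=np.array(manip.state()['eef_pos'])
def tri(a,b):
    o1,d1=ray(manip.camera_model('scene'),a);o2,d2=ray(manip.camera_model('wrist'),b)
    k=np.linalg.lstsq(np.c_[d1,-d2],o2-o1,rcond=None)[0];X=(o1+d1*k[0]+o2+d2*k[1])/2
    print(X,np.linalg.norm(o1+d1*k[0]-o2-d2*k[1]),'tool',R.T@(X-p))
tri((362,272),(318,296)); tri((357,284),(315,292))
print(manip.camera_model('wrist')['R'].T@-manip.camera_model('wrist')['t']-p)
"
```

```text
[ 0.54084931 -0.00375031  0.16396444] 0.006524993364549114 tool [0.0046575  0.00311786 0.00479393]
[ 0.53504278 -0.00579329  0.14833246] 0.00022867349438732566 tool [ 0.00057863 -0.00149772  0.02042428]
[0.02861745 0.07134614 0.14588596]
```

The triangulated tips are at about z = 0.16, so a real gap remains. I'll descend in small steps, watching the force.

To row units: 0.006 m / 0.8 = 0.0075, 0.003 m / 0.8 = 0.0038.

```bash
echo '[0,0,0.0038,0,0,0,0,0,0,0.0075,0,0,0,0,0,0,0.0075,0,0,0,0]' | python3 inch.py|grep -E "eef|force"; echo '[0,0,0.0025,0,0,0,0,0,0,0.005,0,0,0,0,0,0,0.005,0,0,0,0]' | python3 inch.py|grep -E "eef|force"
```

```text
eef_pos: [0.5358, -0.0069, 0.1619]
force: [0.3, -0.3, 0.3]
finger_force: 0.0
eef_pos: [0.536, -0.0068, 0.1581]
force: [-0.4, 0.8, -0.7]
finger_force: 0.0
```

To row units: 0.003 m / 0.8 = 0.0038, 0.002 m / 0.8 = 0.0025.

```bash
echo '[0,0,0.0025,0,0,0,0,0,0,0.0038,0,0,0,0,0,0,0.0038,0,0,0,0]' | python3 inch.py|grep -E "eef|force"; echo '[0,0,0,0,0,0,0,0,0,0,0,0,0,0]' | python3 inch.py | grep -E "eef|force"
```

```text
eef_pos: [0.536, -0.0069, 0.1553]
force: [-0.4, -0.0, -0.4]
finger_force: 0.0
eef_pos: [0.5361, -0.0069, 0.1556]
force: [-0.1, -0.1, -0.5]
finger_force: 0.0
```

To row units: 0.003 m / 0.8 = 0.0038, 0.002 m / 0.8 = 0.0025.

```bash
for i in 1 2; do echo '[0,0,0.0025,0,0,0,0,0,0,0.0038,0,0,0,0,0,0,0.0038,0,0,0,0]' | python3 inch.py|grep -E "eef|^force"; done; python3 -c "
from h import *
w=manip.get_image('wrist')[220:340,240:440];s=manip.get_image('scene')[230:350,260:460]
cv2.imwrite('pics/p3.png',cv2.resize(np.vstack([w,s])[:,:,::-1],None,fx=2.5,fy=2.5,interpolation=2))"
```

```text
eef_pos: [0.536, -0.0069, 0.1523]
force: [0.1, 0.3, 0.2]
eef_pos: [0.536, -0.0068, 0.1492]
force: [-1.1, 1.2, -0.2]
```

View pics/p3.png

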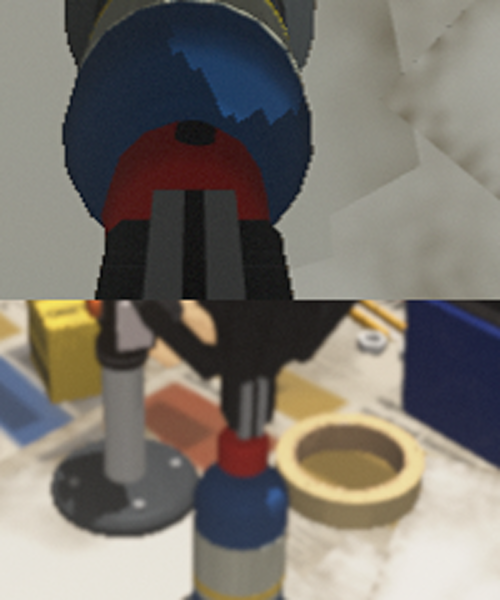

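Tips are now at the cap top, around crop (253,435). I'll keep stepping until the force shows contact.

To row units: 0.002 m / 0.8 = 0.0025.

```bash
for i in 1 2; do echo '[0,0,0.0025,0,0,0,0,0,0,0.0025,0,0,0,0,0,0,0.0025,0,0,0,0]' | python3 inch.py|grep -E "eef|^force"; done
```

```text
eef_pos: [0.5361, -0.0069, 0.1475]
force: [0.5, 0.2, 0.2]
eef_pos: [0.5362, -0.0069, 0.1456]
force: [-0.7, -0.5, 2.9]
```

```bash
for i in 1 2; do echo '[0,0,0.0025,0,0,0,0,0,0,0.0025,0,0,0,0,0,0,0.0025,0,0,0,0]' | python3 inch.py|grep -E "eef|^force"; done
```

```text
eef_pos: [0.5362, -0.0069, 0.1436]
force: [0.6, -0.2, 2.6]
eef_pos: [0.5362, -0.0069, 0.1416]
force: [-0.2, 0.1, 5.4]
```

To row units: 0.002 m / 0.8 = 0.0025, 0.001 m / 0.8 = 0.0013.

```bash
echo '[0,0,0.0013,0,0,0,0,0,0,0.0025,0,0,0,0,0,0,0.0025,0,0,0,0,0,0,0.0025,0,0,0,0]' | python3 inch.py|grep -E "eef|^force"; python3 -c "
from h import *
w=manip.get_image('wrist')[220:340,240:440];s=manip.get_image('scene')[230:350,260:460]
cv2.imwrite('pics/p4.png',cv2.resize(np.vstack([w,s])[:,:,::-1],None,fx=2.5,fy=2.5,interpolation=2))"
```

```text
eef_pos: [0.5364, -0.0069, 0.1409]
force: [-6.2, 0.5, 24.6]
```

View pics/p4.png

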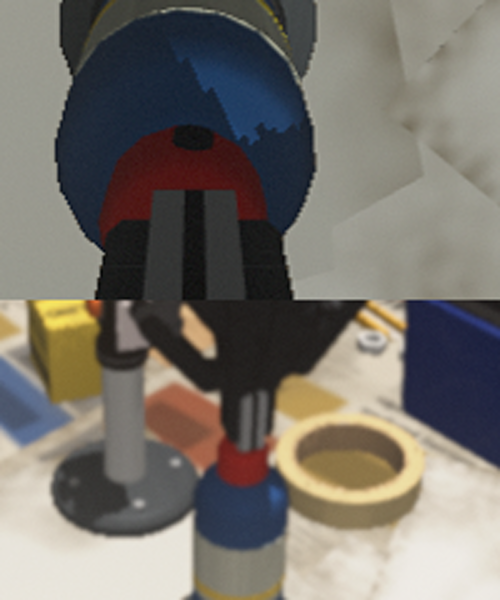

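The cap is bottomed: 24.6 N at TCP z = 0.141. So the closed tips really sit about 3 mm behind the TCP, and I'll use that offset for the lamp grasp. Now rising.

To row units: -0.09 m / 0.8 = -0.1125, -0.06 m / 0.8 = -0.075.

```bash
echo '[0,0,-0.0375,0,0,0,0,0,0,-0.075,0,0,0,0,0,0,-0.1125,0,0,0,0,0,0,-0.1125,0,0,0,0.04,0,0,-0.1125,0,0,0,0.085]' | python3 inch.py|grep -E "eef|^force"; python3 -c "
from h import *
go([.568,.1417,.228],-22.4)"
```

```text
eef_pos: [0.5367, -0.0069, 0.2305]
force: [-1.5, 0.6, -0.3]
[ 0.1495 -0.0269  0.0025] [ 0.1 -0.   0.3] j [ -9.  16.  -1.  73.  -0. 103.]
```

To row units: 0.1495 m / 0.8 = 0.1869, 0.12 m / 0.8 = 0.15, 0.3 degrees / 120 = 0.0025.

```bash
echo '[0.05,-0.0088,0,0,0,0,0.085,0.1,-0.0175,0,0,0,0,0.085,0.15,-0.0263,0,0,0,0,0.085,0.1869,-0.0338,0,0,0,0.0025,0.085,0.1869,-0.0338,0,0,0,0.0025,0.085]' | python3 inch.py|grep -E "eef|^force"; echo '[0,0,0,0,0,0,0.085,0,0,0,0,0,0,0.085]' | python3 inch.py|grep -E "eef|grip"; python3 -c "
from h import *
go([.568,.1417,.228],-22.4)
c=manip.camera_model('wrist');w=manip.get_image('wrist')
cv2.imwrite('pics/w5.png',w[:,:,::-1])"
```

```text
eef_pos: [0.5671, 0.1463, 0.2275]
force: [0.8, 0.1, -0.1]
eef_pos: [0.5668, 0.1416, 0.2284]
grip_width: 0.0849
[0.0006 0.001  0.0004] [-0.1  0.1  0. ] j [  6.  21.   6.  75.  -0. 118.]
```

View pics/w5.png

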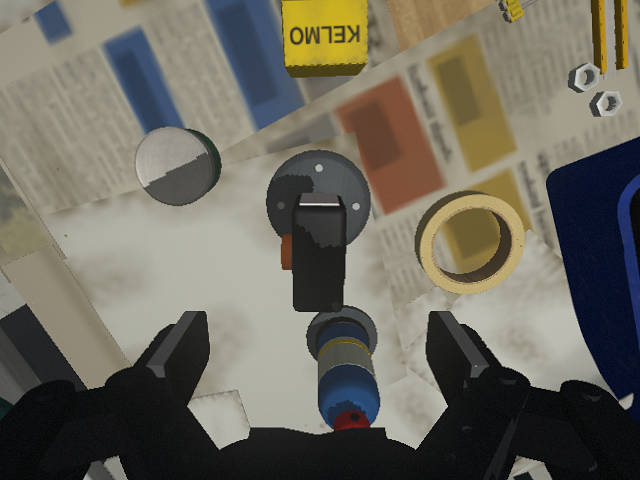

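The wrist view shows the head top with corners at about (296,206), (345,206), (344,310), (293,307), and the button on the left at (287,252), centred between the open fingers.

```bash
python3 -c "
from h import *
c=manip.camera_model('wrist')
q=np.array([atz(c,p,.176) for p in[(296,206),(345,206),(344,310),(293,307)]]);print(q.round(3).tolist(),q.mean(0));e=q[3]-q[0]+q[2]-q[1];print(np.degrees(np.arctan2(e[1],e[0]))+90)
go([.5675,.1425,.136],-22.4)"
```

```text
[[0.57, 0.179, 0.176], [0.594, 0.169, 0.176], [0.571, 0.111, 0.176], [0.544, 0.125, 0.176]] [0.56981373 0.14585071 0.176     ]
-23.368336975578572
[0.0016 0.0001 0.0928] [-0.1  0.  -0. ] j [  6.  21.   6.  75.  -0. 118.]
```

Both measurements agree to under 1 mm across the fingers. Descending around the head.

To row units: 0.092 m / 0.8 = 0.115, 0.002 m / 0.8 = 0.0025.

```bash
echo '[0.0025,0.0013,0.0375,0,0,0,0.085,0.0025,0.0013,0.075,0,0,0,0.085,0.0025,0.0013,0.1,0,0,0,0.085,0.0025,0.0013,0.115,0,0,0,0.085,0.0025,0.0013,0.115,0,0,0,0.085]' | python3 inch.py|grep -E "eef|^force"; echo '[0,0,0,0,0,0,0.05,0,0,0,0,0,0,0.05,0,0,0,0,0,0,0.045]' | python3 inch.py|grep -E "eef|force|grip"; python3 -c "
from h import *
w=manip.get_image('wrist')[140:380,180:460];s=manip.get_image('scene')[170:290,240:380]
cv2.imwrite('pics/p6.png',np.hstack([w,cv2.resize(s,None,fx=2,fy=2)])[:,:,::-1])"
```

```text
eef_pos: [0.5675, 0.1419, 0.1349]
force: [0.0, -0.2, 0.7]
eef_pos: [0.5696, 0.143, 0.1387]
force: [-0.3, -0.6, 0.1]
grip_width: 0.051
finger_force: 0.0
```

View pics/p6.png

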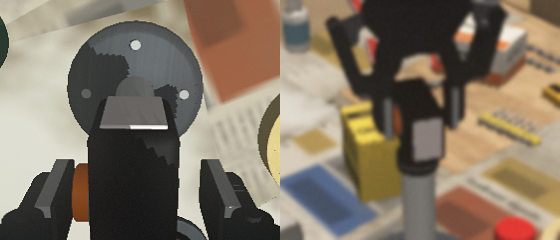

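The fingers flank button and pad, with tips slightly below the button. I'll go 4 mm lower and close.

To row units: 0.004 m / 0.8 = 0.005, -0.0005 m / 0.8 = -0.0006.

```bash
echo '[0,-0.0006,0.005,0,0,0,0.045,0,-0.0006,0.005,0,0,0,0.02,0,-0.0006,0.005,0,0,0,0.01,0,-0.0006,0.005,0,0,0,0.01,0,-0.0006,0.005,0,0,0,0.01]' | python3 inch.py 45|grep -E "eef|force|grip"; echo '[0,0,0,0,0,0,0.01,0,0,0,0,0,0,0.01,0,0,0,0,0,0,0.01]' | python3 inch.py |grep -E "eef|force|grip"
```

```text
eef_pos: [0.5681, 0.1436, 0.1335]
force: [-5.9, 1.7, 3.2]
grip_width: 0.0296
finger_force: 44.9
eef_pos: [0.5681, 0.1436, 0.1335]
force: [-4.1, 1.9, 3.9]
grip_width: 0.0297
finger_force: 44.9
```

The opening is 30 mm, so the button is in. Now lifting.

To row units: -0.06 m / 0.8 = -0.075, -0.048 m / 0.8 = -0.06.

```bash
echo '[0,0,-0.015,0,0,0,0.01,0,0,-0.03,0,0,0,0.01,0,0,-0.045,0,0,0,0.01,0,0,-0.06,0,0,0,0.01,0,0,-0.075,0,0,0,0.01]' | python3 inch.py|grep -E "eef|force|grip"; echo '[0,0,-0.0125,0,0,0,0.01,0,0,-0.0225,0,0,0,0.01,0,0,-0.0313,0,0,0,0.01,0,0,-0.0313,0,0,0,0.01]' | python3 inch.py |grep -E "eef|force|grip"
```

```text
eef_pos: [0.568, 0.1436, 0.1935]
force: [-1.4, 2.2, -2.9]
grip_width: 0.03
finger_force: 45.0
eef_pos: [0.568, 0.1436, 0.2193]
force: [-5.6, 1.2, -2.4]
grip_width: 0.0297
finger_force: 45.2
```

To row units: -0.0025 m / 0.8 = -0.0031.

```bash
echo '[0,0,-0.0031,0,0,0,0.01,0,0,-0.0031,0,0,0,0.01,0,0,-0.0031,0,0,0,0.01]' | python3 inch.py|grep -E "eef|force|grip"; echo '[0,0,-0.0025,0,0,0,0.01,0,0,-0.0025,0,0,0,0.01,0,0,-0.0025,0,0,0,0.01]' | python3 inch.py |grep -E "eef|force|grip"
```

```text
eef_pos: [0.568, 0.1436, 0.2208]
force: [-5.2, 1.5, -2.3]
grip_width: 0.0298
finger_force: 45.4
eef_pos: [0.568, 0.1436, 0.2228]
force: [-5.3, 2.2, -1.8]
grip_width: 0.0299
finger_force: 45.4
```

To row units: -0.001 m / 0.8 = -0.0013.

```bash
echo '[0,0,-0.0013,0,0,0,0.01,0,0,-0.0013,0,0,0,0.01,0,0,-0.0013,0,0,0,0.01]' | python3 inch.py|grep -E "eef|force|grip";  python3 -c "
from h import *
s=manip.get_image('scene')[130:330,230:430];t=manip.get_image('top')[180:380,230:450]
cv2.imwrite('pics/p7.png',cv2.resize(np.hstack([s,t])[:,:,::-1],None,fx=1.9,fy=1.9))"
```

```text
eef_pos: [0.568, 0.1436, 0.2235]
force: [-6.0, 3.2, -4.9]
grip_width: 0.0298
finger_force: 47.6
```

View pics/p7.png

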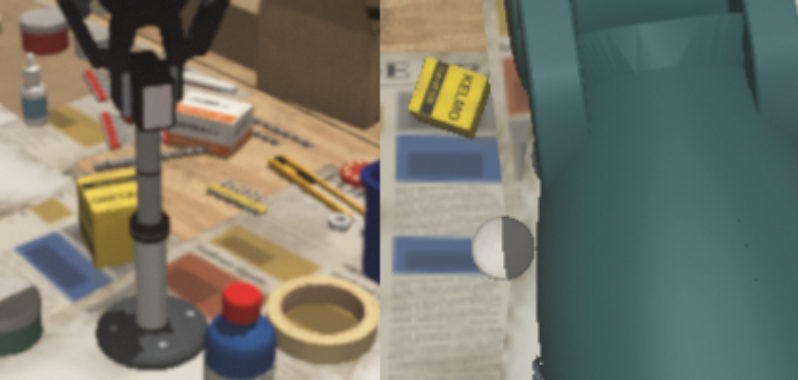

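The head is up with both stem sections showing. TCP travel is 90 mm and the force rises at the stop. The cap is up and the tape roll, box and tin look undisturbed, so I'll hand in.

```bash
python3 -c "
from station import manip
print(manip.hand_in())"
```

```text
the job is handed in; nothing more can be done
None
```

I pressed the nozzle cap fully down and it sprang back, then raised the lamp head about 90 mm to the second stop and handed in still gripping it at about 45 N with the button in; the tape roll, box and tin were left alone, and no verdict was printed.

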